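# Stroke-test the featherboard on the saw bed

### The job

Check the featherboard before sawing: stroke the fingertips lightly along the free ends of its six springy fingers, starting at the red one and going the way they lean, so that each in turn gives visibly (about 5 mm or more at its end) and springs back. Bend none of them far over or backwards, do not lift or shift the loose things around, and finish clear of everything.

Things in the scene. Friction and masses are not known exactly. Their poses are not given: they have to be found in the camera images.
- bed: fixed saw bed: aluminium plate 250 (x) by 420 (y) by 25 mm thick on the bench, origin at the centre of its underside, z up. The featherboard's yellow body (x 30 to 85, y -105 to 60 mm, top 48 mm above the bench; two red knobs on it up to 70 mm) is clamped on it. Six springy fingers stick out from it towards -x in a row along y, all leaning 35 deg towards +y.
- fence (a point): middle of the top of the low dark blue fence, a bar 20 mm thick along the whole -x side of the bed (bed x -104 to -84 mm), top 55 mm above the bench. Between it and the finger ends 65 mm of plate are empty.
- tip0 (a point): Outermost point of the red finger's free end, at its top face, 48 mm above the bench. Red is first, at the -y end of the row. Unbent, the six ends stand in a straight line along the bed's y, 22 mm apart, at bed x -19 mm. Every finger is a bar 60 mm long from its pivot, 10 mm wide, 20 mm high (28 to 48 mm above the bench, 3 mm clear of the plate), end rounded. The point moves with the finger.
- tip1 (a point): the same point of finger 1, yellow
- tip2 (a point): the same point of finger 2, yellow
- tip3 (a point): the same point of finger 3, yellow
- tip4 (a point): the same point of finger 4, yellow
- tip5 (a point): the same point of finger 5, yellow, the last, at the +y end of the row
- finger0 (a joint): bend of finger 0 (rad): 0 at rest, positive when bent further over the way it leans (bed +y), negative when bent backwards; a spring of 0.8 N m/rad brings it back. A fingertip that overlaps the ends by 5 to 10 mm and slides along the row towards +y bends each by 0.1 to 0.3 rad in passing, with a few newtons.
- finger1 (a joint): bend of finger 1 (rad): 0 at rest, positive when bent further over the way it leans (bed +y), negative when bent backwards
- finger2 (a joint): bend of finger 2 (rad): 0 at rest, positive when bent further over the way it leans (bed +y), negative when bent backwards
- finger3 (a joint): bend of finger 3 (rad): 0 at rest, positive when bent further over the way it leans (bed +y), negative when bent backwards
- finger4 (a joint): bend of finger 4 (rad): 0 at rest, positive when bent further over the way it leans (bed +y), negative when bent backwards
- finger5 (a joint): bend of finger 5 (rad): 0 at rest, positive when bent further over the way it leans (bed +y), negative when bent backwards
- offcut: wooden offcut 45x38x32 mm, loose on the plate beyond one end of the row (swaps places with the push block); origin at the centre of its underside
- pushblock: push block, a wooden sole 90x45x16 mm with a red grip, 46 mm high in all, loose on the plate beyond the other end of the row; origin at the centre of its underside
- glue: white glue bottle, 56 mm across, 150 mm tall, standing on the bench beside the bed; origin at the centre of its underside
- tape: black and yellow tape measure, 70x40x60 mm, standing on the bench at the other side of the bed; origin at the centre of its underside

How it is judged (in metres and radians):
On the way, in this order (a step that is already met when the one before it is completed fails the run):
1. the red finger is touched and gives by more than 0.07 rad (4 mm at its end) (value of joint finger0 above 0.07 rad and contact force between the fingers and finger0 above 0.2 N).
2. the second finger is touched and gives by more than 0.07 rad (4 mm at its end) (value of joint finger1 above 0.07 rad and contact force between the fingers and finger1 above 0.2 N).
3. the third finger is touched and gives by more than 0.07 rad (4 mm at its end) (value of joint finger2 above 0.07 rad and contact force between the fingers and finger2 above 0.2 N).
4. the fourth finger is touched and gives by more than 0.07 rad (4 mm at its end) (value of joint finger3 above 0.07 rad and contact force between the fingers and finger3 above 0.2 N).
5. the fifth finger is touched and gives by more than 0.07 rad (4 mm at its end) (value of joint finger4 above 0.07 rad and contact force between the fingers and finger4 above 0.2 N).
6. the last finger is touched and gives by more than 0.07 rad (4 mm at its end) (value of joint finger5 above 0.07 rad and contact force between the fingers and finger5 above 0.2 N).
At the end, for the whole second after the job is handed in: All six fingers have sprung back to within 0.03 rad of rest, and the offcut, push block, bottle and tape measure stand within 10 mm of where they were (value of joint finger0 between -0.03 and 0.03 rad and value of joint finger1 between -0.03 and 0.03 rad and value of joint finger2 between -0.03 and 0.03 rad and value of joint finger3 between -0.03 and 0.03 rad and value of joint finger4 between -0.03 and 0.03 rad and value of joint finger5 between -0.03 and 0.03 rad and distance of each of offcut, pushblock, glue, tape from where it was at the start of the episode below 0.01 m); the robot touches nothing.
It fails at once if a finger is bent far over (more than 0.5 rad) (value of joint any of finger0, finger1, finger2, finger3, finger4, finger5 above 0.5 rad).
It fails at once if a finger is bent backwards, against its lean (more than 0.1 rad) (value of joint any of finger0, finger1, finger2, finger3, finger4, finger5 below -0.1 rad).
It fails at once if the robot pushes on the bed or featherboard with more than 25 N (contact force between any of the arm, the fingers and bed above 25 N).
It fails at once if the offcut, push block, glue bottle or tape measure is shifted or lifted by more than 10 mm (distance of any of offcut, pushblock, glue, tape from where it was at the start of the episode above 0.01 m).
It also fails if it takes over 38 s, if anything falls off the work surface, if the arm or the gripper's body presses on something with over 40 N, if the wrist force passes 120 N, or if a joint passes its speed limit or range.

### The arm

A 6-joint arm with a two-finger parallel gripper is mounted at the origin on the work surface. World frame = base frame: x ahead of the robot, y to its left, z up, the work surface at z = 0. Lengths are in mm, angles in rad, forces in N, time in s.
With the tool pointing down it reaches from about 300 to 950 mm from the base axis. Payload 3.1 kg.
Tool frame: the origin (TCP) lies midway between the tips of the shut fingers; the grasp point (between the pads) lies env.hold_point_z behind it (env.hold_point_z is the distance from the TCP to the grasp point, in mm); z points along the fingers, y is the line along which they close (so a half turn about z gives the same grasp; the last joint's range is limited). The gripper opens to 85 mm and grips with 20 to 120 N. Pads are 22 mm wide; open, the fingers measure 114 mm over their backs; the gripper's body (76 mm by 85 mm) begins 54 mm behind the grasp point. The pads swing forward as they close: fully open they stand 13 mm farther back than shut.
Start: joints at [1.049, 0.308, 1.634, -0, 1.2, -0.07], TCP at [272.891, 562.283, 231.272] pointing down, gripper open.
Joint ranges: [-3.06, 3.06], [-0.79, 1.96], [0.05, 2.63], [-1.19, 4.34], [0.05, 2.64], [-2.94, 2.94]. Speed limits (rad/s): [2.79, 2.79, 3.14, 3.14, 3.14, 3.14].

### API

Orientations are given as a unit quaternion [w, x, y, z].
In Python, from station import env gives the robot as it stands.
- The arm moves only by the tool carry_out, never from a script. Its argument "motion" is a list of rows, each an object of numbers: "gripper": the opening, from 0 (shut) to 1 (fully open); "x", "y", "z": the shift along the tool's x, y, z normalised to -1 to 1, where 1 is 0.05 m; "rx", "ry", "rz": the turn, a rotation vector about the tool's x, y, z normalised to -1 to 1, where 1 is 6 degrees. In form: [{"gripper": .., "x": .., "y": .., "z": .., "rx": .., "ry": .., "rz": ..}, ...]. A call has 1 to 10 rows; each row shifts and turns the commanded pose from where the row before left it, along the tool's axes as they then stand; what a row does not reach is not made up. A row lasts 1/10 s, in which the tool goes at most 50 mm and 8.59 degrees, less where a joint would pass 70% of its speed; a pose out of reach is approached as far as the arm can. A call with a number of a shift or a turn outside -1 to 1 is refused whole. A call with a gripper value outside its range is refused whole. The fingers move at their own pace and stop on an object; "force" is the grip in N (left out, the last holds). Time passes only in rows, so rows that do not move let the fingers close. It gives the time, the measured TCP pose, the force, the opening and the grip force at its end, in the units of the state.
- env.state(): the state, without advancing time (a new reading comes with each control period).
- env.grab_frame(name): name is "side" or "top"; returns a dict with "frame" (480x640x3 uint8, red, green, blue), "depth" (480x640 float32, mm along the optical axis (not along the pixel's ray), 0 where there is no reading), "vertical_fov" (degrees; the focal length in pixels is half the picture's height over the tangent of half this angle, whatever the lens; pixels are square), "cx", "cy" (the principal point, pixels), "D" ([k1, k2, p1, p2, k3] as OpenCV has them; the pictures are not rectified), "view" (4x4, takes a point from world to camera coordinates). Camera axes: x right, y down, z forward; pixel columns grow to the right and rows downward; lengths in mm; the calibration is good to about 2 mm. A picture is of the moment at which its call begins.
- env.close_job(): hands the job in; it is judged then, once.
The state is a dict: "time": time; "joint_pos": joint angles; "qvel": joint speeds; "joint_torque": joint torques, N m; "eef_pos": TCP position; "tool_rot": TCP orientation; "contact_force": force on the tool from outside, world axes, zero at the start; "wrist_torque": the same for the moment, N m; "grip_width": opening from 0.0 (shut) to 1.0 (fully open); "grip_force": force on a finger pad.
Only numpy, scipy, OpenCV 4.12 (cv2) and the standard library are available. Lean on these libraries where they do the work, as an engineer would, in place of code of your own. Each camera call takes 0.05 s, during which the arm holds its last target. There are 200 camera calls.

## Working session

There is one attempt and no reset: what is moved stays moved. The work goes in short steps, Python scripts to look and compute and a tool call to move; the robot and the scene stay as the last step left them, time stands still between calls to the robot, and variables do not carry over. Pictures are saved under pics/ and viewed, at most 10 in all, crops included, and the job is handed in when it is done.

Besides the shell and the picture viewer there is one more tool, called after "Emit:" as name(argument=value, ...), one argument or row to a line, values as JSON. carry_out: Moves the arm, as the interface text tells. Its arguments: {"type":"object","properties":{"motion":{"type":"array"},"force":{"type":"number"}},"required":["motion"]}

```bash
mkdir -p pics
cat > h.py <<'E'
import numpy as np, cv2, pickle
def cam(f):
    h,w=f["frame"].shape[:2]; fl=h/2/np.tan(np.radians(f["vertical_fov"])/2)
    return np.array([[fl,0,f["cx"]],[0,fl,f["cy"]],[0,0,1]]),np.array(f["D"],float),np.array(f["view"],float)
def world(f,uv,d=None):
    K,D,V=cam(f); uv=np.array(uv,float).reshape(-1,2)
    n=cv2.undistortPoints(uv[:,None],K,D)[:,0]
    if d is None: d=f["depth"][uv[:,1].astype(int),uv[:,0].astype(int)]
    p=np.c_[n*d[:,None],d]
    return (p-V[:3,3])@V[:3,:3]
def onz(f,uv,z):
    a=world(f,uv,np.full(len(uv),100.)); b=world(f,uv,np.full(len(uv),1000.))
    return a+(b-a)*((z-a[:,2])/(b[:,2]-a[:,2]))[:,None]
E
python3 - <<'E'
from station import env
import cv2,pickle
for n in("top","side"):
    f=env.grab_frame(n); pickle.dump(f,open(n+".pkl","wb")); cv2.imwrite(f"pics/{n}0.png",f["frame"][:,:,::-1])
print(env.state(), env.hold_point_z, f["D"])
E
```

```text
{'time': 0.1, 'joint_pos': array([ 1.04931308e+00,  3.08915288e-01,  1.63509342e+00,  5.99028019e-06,
        1.19972545e+00, -6.96865858e-02]), 'qvel': array([ 0.00033767, -0.00054685, -0.00238033, -0.0005372 ,  0.00038696,
        0.00039185]), 'joint_torque': array([-6.33903419e-04, -4.16404366e+01, -2.77646577e+01, -8.00381986e-05,
        4.02305988e-03,  8.08143312e-07]), 'eef_pos': array([272.49461197, 561.61258796, 230.14730766]), 'tool_rot': array([-3.14579139e-04,  2.23982892e-01,  9.74592488e-01, -1.02350458e-03]), 'contact_force': array([0.32807162, 0.16062541, 0.26929451]), 'wrist_torque': array([-0.00546606,  0.0317305 ,  0.00040691]), 'grip_force': 0.0, 'grip_width': 1.003572149727026} 18.700000000000003 [-0.11550439  0.          0.          0.          0.        ]
```

View pics/top0.png

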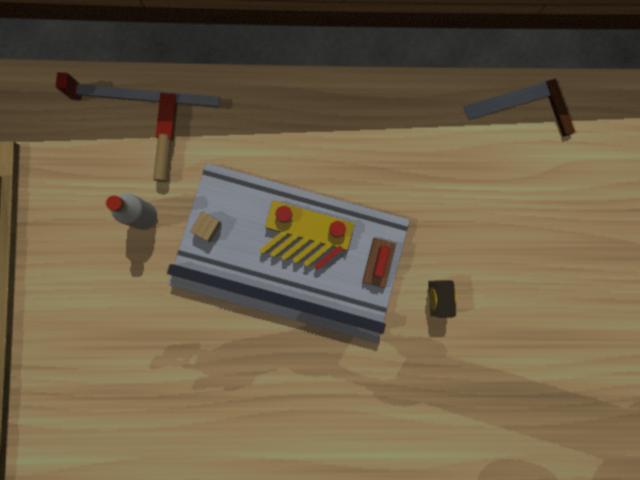

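View pics/side0.png

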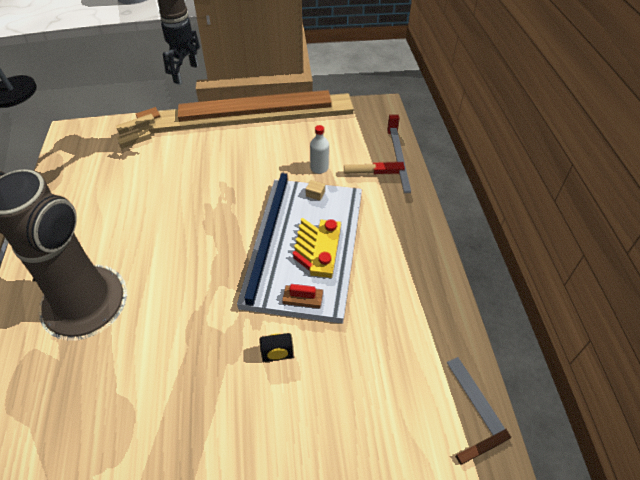

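The top view shows the bed turned slightly. The red finger is at about (328,258), finger 5 at (268,244), the push block at (378,262) near the red end, and the offcut at (206,226). Next I'll make an enlarged crop and take measurements.

Run:
```python
from h import *
f=pickle.load(open("top.pkl","rb")); g=pickle.load(open("side.pkl","rb"))
for n,q in(("top",f),("side",g)):
    K,D,V=cam(q); print(n,K[0,0],-V[:3,:3].T@V[:3,3])
print(onz(f,[(340,248),(262,251),(207,166),(408,220),(384,326)],48).round())
vv,uu=np.mgrid[0:480,0:640]; P=world(f,np.c_[uu.ravel(),vv.ravel()]).reshape(480,640,3)
for uv in[(328,258),(230,265),(310,225),(378,262),(206,226),(280,300),(440,298),(116,203)]: print(uv,P[uv[1],uv[0]].round(1))
# fence: dark blue, z~55
hsv=cv2.cvtColor(f["frame"],cv2.COLOR_RGB2HSV)
c=f["frame"][150:350,160:420]; cv2.imwrite("pics/c.png",cv2.resize(c[:,:,::-1],None,fx=3,fy=3,interpolation=cv2.INTER_CUBIC))
c=g["frame"][170:330,230:370]; cv2.imwrite("pics/cs.png",cv2.resize(c[:,:,::-1],None,fx=3.7,fy=3.7,interpolation=cv2.INTER_CUBIC))
```

```text
top 467.52907865214644 [489.89198425  79.50960714 937.78509706]
side 508.46206345342836 [ 497.68246157 -711.28034554 1031.53089852]
[[ 561.    8.   48.]
 [ 555.  157.   48.]
 [ 718.  265.   48.]
 [ 616. -123.   48.]
 [ 414.  -74.   48.]]
(328, 258) [542.   31.3  47.5]
(230, 265) [529.  220.2  25.7]
(310, 225) [605.2  65.9  47.5]
(378, 262) [533.5 -60.5  71.5]
(206, 226) [601.  262.1  55.5]
(280, 300) [462.7 121.6  52.4]
(440, 298) [ 467.1 -178.    60.1]
(116, 203) [627.  392.5 150.3]
```

View pics/c.png

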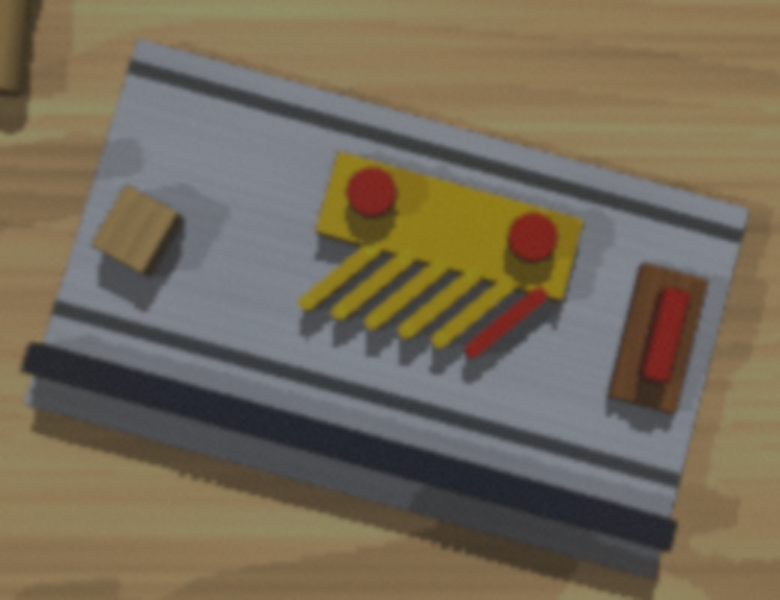

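View pics/cs.png

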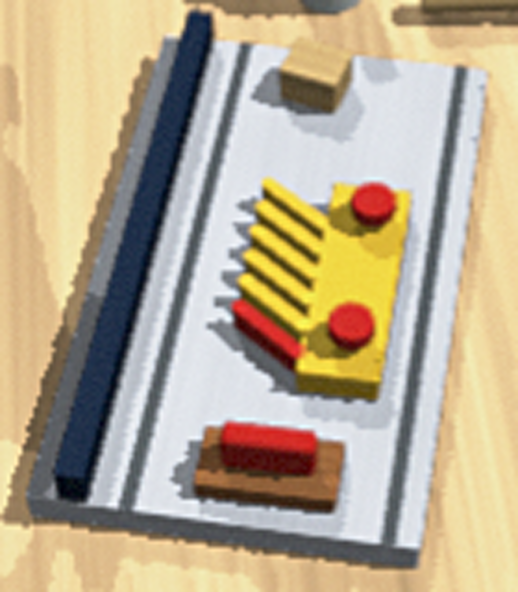

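The crops show the red end at (470,354) in the top crop, with the ends running left to (302,306). The fence runs from (25,372) to (668,550), and the plate in front of the fingers is clear. I'll fit the bed pose to these points.

Run:
```python
from h import *
from scipy.optimize import least_squares
f=pickle.load(open("top.pkl","rb"));g=pickle.load(open("side.pkl","rb"))
up=lambda l,s,o:[(a/s+o[0]-.3,b/s+o[1]-.3) for a,b in l]
t=up([(470,354),(437,344),(402,335),(369,325),(335,316),(302,306)],3,(160,150))
T=onz(f,t,48)
B=onz(f,up([(340,152),(581,219),(563,300),(319,234)],3,(160,150)),48)
F=onz(f,up([(34,342),(677,522),(25,372),(668,550)],3,(160,150)),55)
C=onz(f,up([(137,40),(748,207)],3,(160,150)),25)
S=onz(g,up([(235,308),(242,282),(248,256),(254,230),(258,206),(266,182)],3.7,(230,170)),48)
print(T.round(1),"\n",S.round(1))
mB=[(85,60),(85,-105),(30,-105),(30,60)];mF=[(-84,210),(-84,-210),(-104,210),(-104,-210)];mC=[(125,210),(125,-210)]
def R(a):return np.array([[np.cos(a),-np.sin(a)],[np.sin(a),np.cos(a)]])
def mod(p):
    tips=[(-19,p[3]+22*i) for i in range(6)]
    return np.array(mB+mF+mC+tips)@R(p[2]).T+p[:2]
W=np.vstack([B,F,C,T])[:,:2]
s=least_squares(lambda p:(mod(p)-W).ravel(),[560,70,0.25,-80],x_scale=[1,1,.01,1])
p=s.x;print(p,(W-mod(p)).round(1).tolist())
print("tips",mod(p)[-6:].round(1).tolist())
print("side-residual",(S[:,:2]-mod(p)[-6:]).round(1).tolist())
b=lambda q:((np.array(q)[:,:2]-p[:2])@R(p[2])).round(1).tolist()
print("push",b(onz(f,up([(642,264),(707,280),(675,412),(611,396)],3,(160,150)),41)),"off",b(onz(f,up([(128,185),(182,215),(148,273),(95,243)],3,(160,150)),57)),"glue",b(onz(f,[(116,203)],150)))
np.save("p.npy",p)
```

```text
[[523.4  53.5  48. ]
 [529.7  74.4  48. ]
 [535.3  96.6  48. ]
 [541.5 117.6  48. ]
 [547.2 139.1  48. ]
 [553.4 160.   48. ]] 
 [[524.4  50.7  48. ]
 [530.9  72.   48. ]
 [536.8  93.9  48. ]
 [542.9 116.3  48. ]
 [547.6 137.5  48. ]
 [555.2 158.9  48. ]]
[ 5.56215791e+02  1.02818210e+02 -2.65579719e-01 -5.57557473e+01] [[-1.5, -1.2], [-0.6, 3.3], [0.4, 0.6], [-1.5, -2.9], [-0.4, -2.7], [-0.9, 2.3], [0.3, -3.1], [1.3, 2.9], [-1.7, 0.2], [0.2, 2.0], [0.2, -0.5], [0.6, -0.8], [0.5, 0.2], [1.0, -0.1], [0.8, 0.2], [1.3, -0.1]]
tips [[523.2, 54.0], [529.0, 75.2], [534.8, 96.5], [540.6, 117.7], [546.3, 138.9], [552.1, 160.1]]
side-residual [[1.1, -3.3], [1.8, -3.2], [2.0, -2.6], [2.4, -1.4], [1.3, -1.4], [3.1, -1.2]]
push [[67.0, -148.0], [68.2, -191.2], [-19.2, -192.3], [-20.3, -150.2]] off [[26.2, 179.7], [17.0, 141.8], [-23.8, 151.7], [-14.5, 188.7]] glue [[-7.8, 298.2]]
```

```bash
cat > go.py <<'E'
import sys
from h import *
from station import env
from scipy.spatial.transform import Rotation as Ro
p=np.load("p.npy"); a=p[2]; R=np.array([[np.cos(a),-np.sin(a),0],[np.sin(a),np.cos(a),0],[0,0,1]])
s=env.state(); q=s["tool_rot"]; Rt=Ro.from_quat([*q[1:],q[0]]).as_matrix()
goal=R@np.array([[-1,0,0],[0,1,0],[0,0,-1.]]).T
e=np.array(s["eef_pos"]); print("t",s["time"],"bed pos",(R.T@(e-[p[0],p[1],0])).round(1),"F",(R.T@s["contact_force"]).round(1),"rotvec deg tool",np.degrees(Ro.from_matrix(Rt.T@goal).as_rotvec()).round(2),"q",s["joint_pos"].round(2),s["grip_width"])
if len(sys.argv)>1:
    w=R@np.array(eval(sys.argv[1]),float)+[p[0],p[1],0]; print("shift aligned tool /50:",(goal.T@(w-e)/50).round(2),"world",w.round(1))
E
python3 go.py "(-50,-105,200)"
```

```text
t 0.1 bed pos [-394.2  368.2  230.1] F [0.3 0.2 0.3] rotvec deg tool [ -0.12  -0.02 -10.67] q [ 1.05  0.31  1.64  0.    1.2  -0.07] 1.003572149727026
shift aligned tool /50: [-6.88 -9.46  0.6 ] world [480.4  14.6 200. ]
```

Emit:
carry_out(
  motion=[
    {"gripper":0,"rz":-0.9},
    {"gripper":0,"rz":-0.88},
    {"gripper":0,"x":-0.34,"y":-0.47},
    {"gripper":0,"x":-0.34,"y":-0.47},
    {"gripper":0,"x":-0.34,"y":-0.47},
    {"gripper":0,"x":-0.34,"y":-0.47},
    {"gripper":0,"x":-0.34,"y":-0.47},
    {"gripper":0,"x":-0.34,"y":-0.47},
    {"gripper":0,"x":-0.34,"y":-0.47},
    {"gripper":0,"x":-0.34,"y":-0.47},
  ],
)

```text
invalid input at $.motion[0]: expected keys gripper, x, y, z, rx, ry, rz
```

Emit:
carry_out(
  motion=[
    {"gripper":0,"x":-0.34,"y":-0.47},
    {"gripper":0,"x":-0.34,"y":-0.47},
    {"gripper":0,"x":-0.34,"y":-0.47},
    {"gripper":0,"x":-0.34,"y":-0.47},
    {"gripper":0,"x":-0.34,"y":-0.47},
    {"gripper":0,"x":-0.34,"y":-0.47},
    {"gripper":0,"x":-0.34,"y":-0.47},
    {"gripper":0,"x":-0.34,"y":-0.47},
    {"gripper":0},
    {"gripper":0},
  ],
)

```text
invalid input at $.motion[0]: expected keys gripper, x, y, z, rx, ry, rz
```

```bash
python3 go.py "(-50,-105,90)"
```

```text
t 0.1 bed pos [-394.2  368.2  230.1] F [0.3 0.2 0.3] rotvec deg tool [ -0.12  -0.02 -10.67] q [ 1.05  0.31  1.64  0.    1.2  -0.07] 1.003572149727026
shift aligned tool /50: [-6.88 -9.46  2.8 ] world [480.4  14.6  90. ]
```

All seven keys are needed in every row.

Emit:
carry_out(
  motion=[
    {"gripper":0,"x":0,"y":0,"z":0,"rx":0,"ry":0,"rz":-0.9},
    {"gripper":0,"x":0,"y":0,"z":0,"rx":0,"ry":0,"rz":-0.88},
    {"gripper":0,"x":-0.34,"y":-0.47,"z":0,"rx":0,"ry":0,"rz":0},
    {"gripper":0,"x":-0.34,"y":-0.47,"z":0,"rx":0,"ry":0,"rz":0},
    {"gripper":0,"x":-0.34,"y":-0.47,"z":0,"rx":0,"ry":0,"rz":0},
    {"gripper":0,"x":-0.34,"y":-0.47,"z":0,"rx":0,"ry":0,"rz":0},
    {"gripper":0,"x":-0.34,"y":-0.47,"z":0,"rx":0,"ry":0,"rz":0},
    {"gripper":0,"x":-0.34,"y":-0.47,"z":0,"rx":0,"ry":0,"rz":0},
    {"gripper":0,"x":-0.34,"y":-0.47,"z":0,"rx":0,"ry":0,"rz":0},
    {"gripper":0,"x":-0.34,"y":-0.47,"z":0,"rx":0,"ry":0,"rz":0},
  ],
)

```text
time: 1.1
eef_pos: [354.7, 343.8, 230.8]
tool_rot: [-0.0, 0.132, 0.991, -0.0]
contact_force: [0.0, -0.4, 0.7]
grip_width: 0.0
grip_force: 0.0
```

Emit:
carry_out(
  motion=[
    {"gripper":0,"x":-0.34,"y":-0.47,"z":0,"rx":0,"ry":0,"rz":0},
    {"gripper":0,"x":-0.34,"y":-0.47,"z":0,"rx":0,"ry":0,"rz":0},
    {"gripper":0,"x":-0.34,"y":-0.47,"z":0,"rx":0,"ry":0,"rz":0},
    {"gripper":0,"x":-0.34,"y":-0.47,"z":0,"rx":0,"ry":0,"rz":0},
    {"gripper":0,"x":-0.34,"y":-0.47,"z":0,"rx":0,"ry":0,"rz":0},
    {"gripper":0,"x":-0.34,"y":-0.47,"z":0,"rx":0,"ry":0,"rz":0},
    {"gripper":0,"x":-0.34,"y":-0.47,"z":0,"rx":0,"ry":0,"rz":0},
    {"gripper":0,"x":-0.34,"y":-0.47,"z":0,"rx":0,"ry":0,"rz":0},
    {"gripper":0,"x":0,"y":0,"z":0,"rx":0,"ry":0,"rz":0},
    {"gripper":0,"x":0,"y":0,"z":0,"rx":0,"ry":0,"rz":0},
  ],
)

```text
time: 2.1
eef_pos: [436.4, 127.8, 230.9]
tool_rot: [-0.001, 0.133, 0.991, 0.0]
contact_force: [-0.2, 0.3, 0.0]
grip_width: 0.006
grip_force: 0.0
```

```bash
python3 go.py "(-50,-105,90)"
```

```text
t 2.1 bed pos [-122.1   -7.3  230.9] F [-0.2  0.2  0. ] rotvec deg tool [ 0.01 -0.06 -0.1 ] q [ 0.19 -0.03  2.02  0.    1.15 -1.12] 0.006032105608044072
shift aligned tool /50: [-1.44 -1.95  2.82] world [480.4  14.6  90. ]
```

Emit:
carry_out(
  motion=[
    {"gripper":0,"x":-0.24,"y":-0.33,"z":0,"rx":0,"ry":0,"rz":0},
    {"gripper":0,"x":-0.24,"y":-0.33,"z":0,"rx":0,"ry":0,"rz":0},
    {"gripper":0,"x":-0.24,"y":-0.33,"z":0,"rx":0,"ry":0,"rz":0},
    {"gripper":0,"x":-0.24,"y":-0.33,"z":0,"rx":0,"ry":0,"rz":0},
    {"gripper":0,"x":-0.24,"y":-0.32,"z":0.3,"rx":0,"ry":0,"rz":0},
    {"gripper":0,"x":-0.24,"y":-0.31,"z":0.5,"rx":0,"ry":0,"rz":0},
    {"gripper":0,"x":0,"y":0,"z":0.6,"rx":0,"ry":0,"rz":0},
    {"gripper":0,"x":0,"y":0,"z":0.6,"rx":0,"ry":0,"rz":0},
    {"gripper":0,"x":0,"y":0,"z":0.6,"rx":0,"ry":0,"rz":0},
    {"gripper":0,"x":0,"y":0,"z":0.2,"rx":0,"ry":0,"rz":0},
  ],
)

```text
time: 3.1
eef_pos: [477.5, 16.5, 88.1]
tool_rot: [-0.003, 0.132, 0.991, -0.0]
contact_force: [-0.3, -0.3, -0.8]
grip_width: -0.0
grip_force: 0.0
```

```bash
python3 go.py "(-20.5,-105,36)"
python3 - <<'E'
from h import *
from station import env
for n,(x,y,w,h) in(("top",(160,150,260,200)),("side",(200,130,180,200))):
    f=env.grab_frame(n)["frame"]; cv2.imwrite(f"pics/{n}1.png",cv2.resize(f[y:y+h,x:x+w,::-1],None,fx=3,fy=3,interpolation=cv2.INTER_CUBIC))
E
```

```text
t 3.1 bed pos [ -53.3 -104.    88.1] F [-0.2 -0.4 -0.8] rotvec deg tool [-0.06 -0.39  0.09] q [-0.06  0.23  2.07  0.    0.85 -1.36] -0.00032859180574401116
shift aligned tool /50: [-0.66 -0.02  1.04] world [508.9   6.9  36. ]
```

View pics/side1.png

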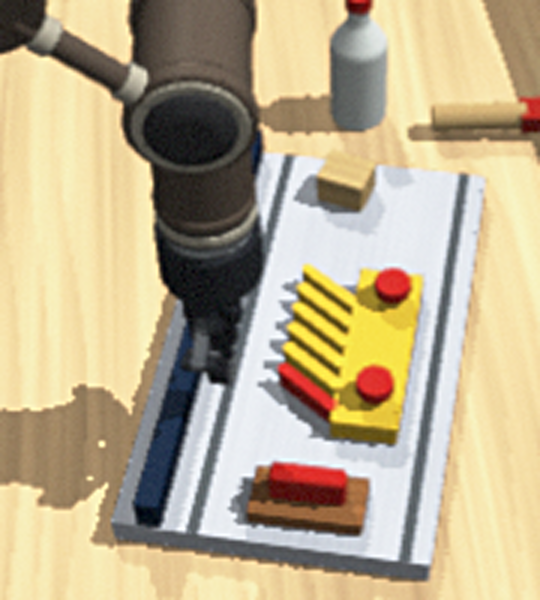

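The shut fingertips are at about (215,375), above the plate between the fence and the fingers, with nothing touching. Next: down, then over to the stroke line.

Emit:
carry_out(
  motion=[
    {"gripper":0,"x":0,"y":0,"z":0.3,"rx":0,"ry":0,"rz":0},
    {"gripper":0,"x":0,"y":0,"z":0.3,"rx":0,"ry":0,"rz":0},
    {"gripper":0,"x":0,"y":0,"z":0.3,"rx":0,"ry":0,"rz":0},
    {"gripper":0,"x":0,"y":0,"z":0.14,"rx":0,"ry":0,"rz":0},
    {"gripper":0,"x":-0.2,"y":0,"z":0,"rx":0,"ry":0,"rz":0},
    {"gripper":0,"x":-0.2,"y":0,"z":0,"rx":0,"ry":0,"rz":0},
    {"gripper":0,"x":-0.26,"y":0,"z":0,"rx":0,"ry":0,"rz":0},
    {"gripper":0,"x":0,"y":0,"z":0,"rx":0,"ry":0,"rz":0},
    {"gripper":0,"x":0,"y":0,"z":0,"rx":0,"ry":0,"rz":0},
  ],
)

```text
time: 4.1
eef_pos: [513.5, 6.2, 39.8]
tool_rot: [0.0, 0.133, 0.991, 0.0]
contact_force: [-0.5, -0.3, -0.3]
grip_width: -0.003
grip_force: 0.0
```

```bash
python3 go.py "(-20.5,-60,36)"
```

```text
t 4.1 bed pos [ -15.9 -104.4   39.8] F [-0.5 -0.4 -0.3] rotvec deg tool [ 0.01  0.05 -0.01] q [-0.07  0.37  2.01  0.    0.76 -1.38] -0.003431880017708309
shift aligned tool /50: [0.09 0.89 0.08] world [520.7  50.3  36. ]
```

Emit:
carry_out(
  motion=[
    {"gripper":0,"x":0.09,"y":0,"z":0.08,"rx":0,"ry":0,"rz":0},
    {"gripper":0,"x":0,"y":0,"z":0,"rx":0,"ry":0,"rz":0},
    {"gripper":0,"x":0,"y":0.1,"z":0,"rx":0,"ry":0,"rz":0},
    {"gripper":0,"x":0,"y":0.1,"z":0,"rx":0,"ry":0,"rz":0},
    {"gripper":0,"x":0,"y":0.1,"z":0,"rx":0,"ry":0,"rz":0},
    {"gripper":0,"x":0,"y":0.1,"z":0,"rx":0,"ry":0,"rz":0},
    {"gripper":0,"x":0,"y":0.1,"z":0,"rx":0,"ry":0,"rz":0},
    {"gripper":0,"x":0,"y":0.1,"z":0,"rx":0,"ry":0,"rz":0},
    {"gripper":0,"x":0,"y":0.1,"z":0,"rx":0,"ry":0,"rz":0},
    {"gripper":0,"x":0,"y":0,"z":0,"rx":0,"ry":0,"rz":0},
  ],
)

```text
time: 5.1
eef_pos: [517.0, 41.9, 35.1]
tool_rot: [-0.0, 0.132, 0.991, -0.0]
contact_force: [-1.5, -0.3, 0.7]
grip_width: -0.001
grip_force: 0.6
```

```bash
python3 go.py "(-20.5,-60,36)"
python3 - <<'E'
from h import *
from station import env
for n,(x,y,w,h) in(("top",(230,190,140,100)),("side",(250,200,110,100))):
    f=env.grab_frame(n)["frame"]; cv2.imwrite(f"pics/{n}2.png",cv2.resize(f[y:y+h,x:x+w,::-1],None,fx=5,fy=5,interpolation=cv2.INTER_CUBIC))
E
```

```text
t 5.1 bed pos [-21.8 -69.1  35.1] F [-1.4 -0.7  0.7] rotvec deg tool [-0.02 -0.05  0.06] q [-0.    0.39  2.   -0.    0.76 -1.31] -0.0005347353854524325
shift aligned tool /50: [-0.03  0.18 -0.02] world [520.7  50.3  36. ]
```

View pics/side2.png

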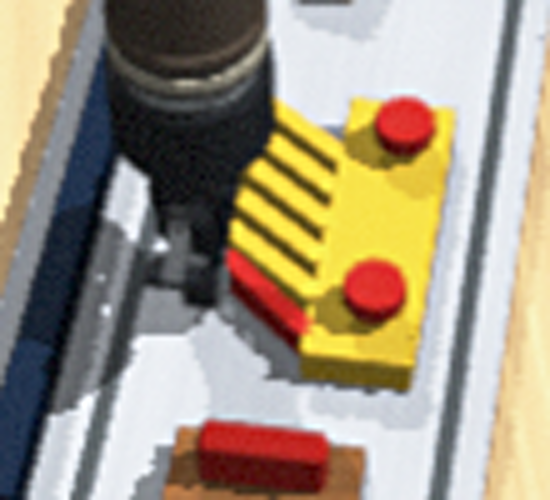

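The fingertip, at about (205,280), is now on the red finger end, and the force is about 1.6 N, so the bend is around 0.1 rad. I'll go 3 mm deeper and continue.

Emit:
carry_out(
  motion=[
    {"gripper":0,"x":-0.06,"y":0,"z":0,"rx":0,"ry":0,"rz":0},
    {"gripper":0,"x":0,"y":0.04,"z":0,"rx":0,"ry":0,"rz":0},
    {"gripper":0,"x":0,"y":0,"z":0,"rx":0,"ry":0,"rz":0},
  ],
)

```text
time: 5.5
eef_pos: [519.9, 42.7, 34.9]
tool_rot: [-0.001, 0.132, 0.991, -0.0]
contact_force: [-2.9, 1.3, -0.3]
grip_width: -0.003
grip_force: 2.1
```

```bash
python3 go.py
python3 - <<'E'
from h import *
from station import env
im=[]
for n,(x,y,w,h) in(("top",(250,200,110,100)),("side",(270,210,80,100))):
    f=env.grab_frame(n)["frame"]; im.append(cv2.resize(f[y:y+h,x:x+w,::-1],(400,500),interpolation=cv2.INTER_CUBIC))
cv2.imwrite("pics/both3.png",np.hstack(im))
E
```

```text
t 5.5 bed pos [-19.3 -67.5  34.9] F [-3.1  0.5 -0.3] rotvec deg tool [-0.02 -0.11  0.01] q [-0.    0.39  1.99  0.    0.76 -1.31] -0.0027472443373091305
```

View pics/both3.png

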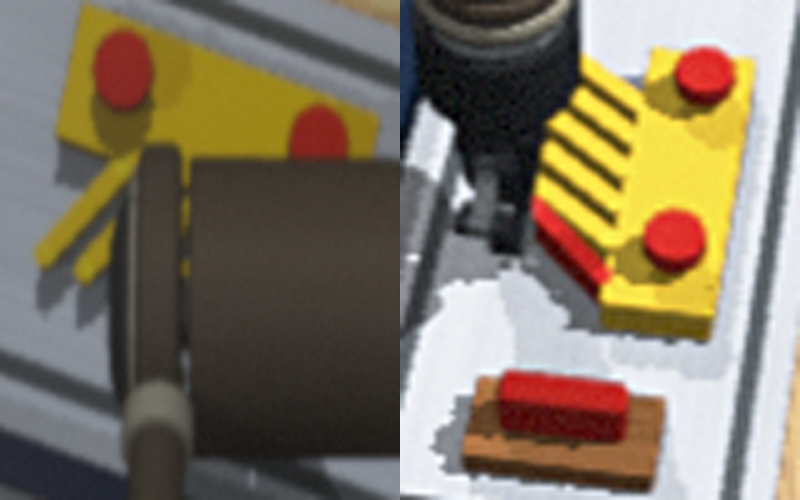

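The red finger (side view, about (560,240)) is now visibly closer to its neighbour, and the force of 3.1 N means a bend of about 0.15 rad. I'll continue the stroke.

Emit:
carry_out(
  motion=[
    {"gripper":0,"x":0,"y":0.1,"z":0,"rx":0,"ry":0,"rz":0},
    {"gripper":0,"x":0,"y":0.1,"z":0,"rx":0,"ry":0,"rz":0},
    {"gripper":0,"x":0,"y":0.1,"z":0,"rx":0,"ry":0,"rz":0},
    {"gripper":0,"x":0,"y":0.1,"z":0,"rx":0,"ry":0,"rz":0},
    {"gripper":0,"x":0,"y":0.1,"z":0,"rx":0,"ry":0,"rz":0},
    {"gripper":0,"x":0,"y":0.1,"z":0,"rx":0,"ry":0,"rz":0},
    {"gripper":0,"x":0,"y":0,"z":0,"rx":0,"ry":0,"rz":0},
  ],
)

```text
time: 6.3
eef_pos: [526.8, 72.0, 34.6]
tool_rot: [-0.002, 0.132, 0.991, -0.0]
contact_force: [-5.4, -1.3, 0.4]
grip_width: -0.004
grip_force: 3.0
```

```bash
python3 go.py "(-19,60,35)"
```

```text
t 6.3 bed pos [-20.3 -37.5  34.6] F [-4.9 -2.7  0.4] rotvec deg tool [-0.08 -0.23  0.03] q [ 0.05  0.41  1.96 -0.    0.77 -1.25] -0.0044273427092029576
shift aligned tool /50: [-0.03  1.95 -0.01] world [553.6 165.7  35. ]
```

Emit:
carry_out(
  motion=[
    {"gripper":0,"x":-0.02,"y":0.1,"z":0,"rx":0,"ry":0,"rz":0},
    {"gripper":0,"x":0,"y":0.1,"z":0,"rx":0,"ry":0,"rz":0},
    {"gripper":0,"x":0,"y":0.1,"z":0,"rx":0,"ry":0,"rz":0},
    {"gripper":0,"x":0,"y":0.1,"z":0,"rx":0,"ry":0,"rz":0},
    {"gripper":0,"x":0,"y":0.1,"z":0,"rx":0,"ry":0,"rz":0},
    {"gripper":0,"x":0,"y":0.1,"z":0,"rx":0,"ry":0,"rz":0},
    {"gripper":0,"x":0,"y":0.1,"z":0,"rx":0,"ry":0,"rz":0},
    {"gripper":0,"x":0,"y":0,"z":0,"rx":0,"ry":0,"rz":0},
  ],
)

```text
time: 7.1
eef_pos: [537.0, 105.2, 34.5]
tool_rot: [-0.002, 0.132, 0.991, -0.001]
contact_force: [-5.3, -2.0, 0.5]
grip_width: 0.0
grip_force: 3.0
```

```bash
python3 go.py "(-19,60,35)"
python3 - <<'E'
from h import *
from station import env
im=[]
for n,(x,y,w,h) in(("top",(250,200,110,100)),("side",(270,210,80,100))):
    f=env.grab_frame(n)["frame"]; im.append(cv2.resize(f[y:y+h,x:x+w,::-1],(400,500),interpolation=cv2.INTER_CUBIC))
cv2.imwrite("pics/both4.png",np.hstack(im))
E
```

```text
t 7.1 bed pos [-19.1  -2.7  34.5] F [-4.6 -3.3  0.5] rotvec deg tool [-0.1  -0.21  0.05] q [ 0.11  0.43  1.93 -0.    0.78 -1.19] 0.0002815418265287253
shift aligned tool /50: [-0.    1.25 -0.01] world [553.6 165.7  35. ]
```

View pics/both4.png

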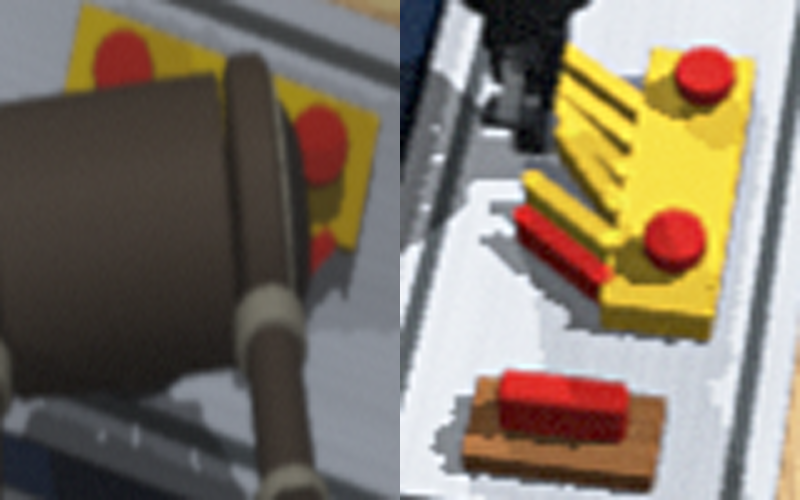

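The red finger and finger 1 have sprung back. Fingers 2 and 3 (about (590,150)) are clearly bent, by a moderate amount. I'll stroke on to the end.

Emit:
carry_out(
  motion=[
    {"gripper":0,"x":0,"y":0.1,"z":0,"rx":0,"ry":0,"rz":0},
    {"gripper":0,"x":0,"y":0.1,"z":0,"rx":0,"ry":0,"rz":0},
    {"gripper":0,"x":0,"y":0.1,"z":0,"rx":0,"ry":0,"rz":0},
    {"gripper":0,"x":0,"y":0.1,"z":0,"rx":0,"ry":0,"rz":0},
    {"gripper":0,"x":0,"y":0.1,"z":0,"rx":0,"ry":0,"rz":0},
    {"gripper":0,"x":0,"y":0.1,"z":0,"rx":0,"ry":0,"rz":0},
    {"gripper":0,"x":0,"y":0.1,"z":0,"rx":0,"ry":0,"rz":0},
    {"gripper":0,"x":0,"y":0.1,"z":0,"rx":0,"ry":0,"rz":0},
    {"gripper":0,"x":0,"y":0.1,"z":0,"rx":0,"ry":0,"rz":0},
    {"gripper":0,"x":0,"y":0,"z":0,"rx":0,"ry":0,"rz":0},
  ],
)

```text
time: 8.2
eef_pos: [548.8, 148.6, 34.4]
tool_rot: [-0.002, 0.132, 0.991, -0.001]
contact_force: [-5.1, -2.2, 0.2]
grip_width: 0.005
grip_force: 3.0
```

```bash
python3 go.py "(-19,95,35)"
```

```text
t 8.2 bed pos [-19.2  42.2  34.4] F [-4.3 -3.5  0.2] rotvec deg tool [-0.11 -0.22  0.04] q [ 0.19  0.47  1.88 -0.    0.8  -1.12] 0.0048445069329747315
shift aligned tool /50: [-0.    1.06 -0.01] world [562.8 199.5  35. ]
```

Emit:
carry_out(
  motion=[
    {"gripper":0,"x":0,"y":0.1,"z":0,"rx":0,"ry":0,"rz":0},
    {"gripper":0,"x":0,"y":0.1,"z":0,"rx":0,"ry":0,"rz":0},
    {"gripper":0,"x":0,"y":0.1,"z":0,"rx":0,"ry":0,"rz":0},
    {"gripper":0,"x":0,"y":0.1,"z":0,"rx":0,"ry":0,"rz":0},
    {"gripper":0,"x":0,"y":0.1,"z":0,"rx":0,"ry":0,"rz":0},
    {"gripper":0,"x":0,"y":0.1,"z":0,"rx":0,"ry":0,"rz":0},
    {"gripper":0,"x":0,"y":0.1,"z":0,"rx":0,"ry":0,"rz":0},
    {"gripper":0,"x":0,"y":0.1,"z":0,"rx":0,"ry":0,"rz":0},
    {"gripper":0,"x":0,"y":0.1,"z":0,"rx":0,"ry":0,"rz":0},
    {"gripper":0,"x":0,"y":0,"z":0,"rx":0,"ry":0,"rz":0},
  ],
)

```text
time: 9.2
eef_pos: [564.4, 193.0, 36.2]
tool_rot: [0.002, 0.132, 0.991, 0.001]
contact_force: [-0.4, 0.5, -0.0]
grip_width: 0.002
grip_force: 0.0
```

```bash
python3 go.py "(-19,95,35)"
python3 - <<'E'
from h import *
from station import env
im=[]
for n,(x,y,w,h) in(("top",(190,180,110,100)),("side",(270,175,80,100))):
    f=env.grab_frame(n)["frame"]; im.append(cv2.resize(f[y:y+h,x:x+w,::-1],(400,500),interpolation=cv2.INTER_CUBIC))
cv2.imwrite("pics/both5.png",np.hstack(im))
E
```

```text
t 9.2 bed pos [-15.8  89.2  36.2] F [-0.5  0.3 -0. ] rotvec deg tool [0.12 0.2  0.05] q [ 0.26  0.5   1.81  0.    0.82 -1.05] 0.0023372742633189485
shift aligned tool /50: [0.06 0.12 0.02] world [562.8 199.5  35. ]
```

View pics/both5.png

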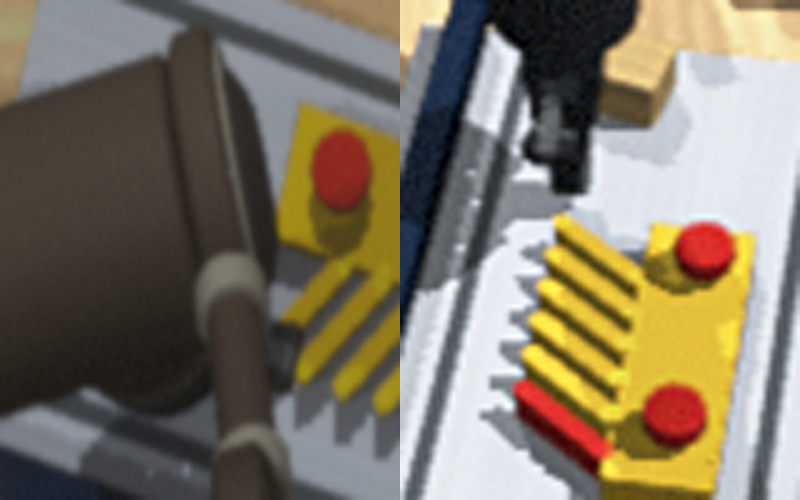

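All six fingers have sprung back. The fingertips, at about (570,185), are free and the contact force is zero. I'll lift clear.

Emit:
carry_out(
  motion=[
    {"gripper":0,"x":0.2,"y":0,"z":0,"rx":0,"ry":0,"rz":0},
    {"gripper":0,"x":0.2,"y":0,"z":-0.2,"rx":0,"ry":0,"rz":0},
    {"gripper":0,"x":0,"y":0,"z":-0.5,"rx":0,"ry":0,"rz":0},
    {"gripper":0,"x":0,"y":0,"z":-0.5,"rx":0,"ry":0,"rz":0},
    {"gripper":0,"x":0,"y":0,"z":-0.5,"rx":0,"ry":0,"rz":0},
    {"gripper":0,"x":0,"y":0,"z":-0.5,"rx":0,"ry":0,"rz":0},
    {"gripper":0,"x":0,"y":0,"z":-0.3,"rx":0,"ry":0,"rz":0},
    {"gripper":0,"x":0,"y":0,"z":0,"rx":0,"ry":0,"rz":0},
    {"gripper":0,"x":0,"y":0,"z":0,"rx":0,"ry":0,"rz":0},
    {"gripper":0,"x":0,"y":0,"z":0,"rx":0,"ry":0,"rz":0},
  ],
)

```text
time: 10.3
eef_pos: [541.6, 196.8, 158.6]
tool_rot: [-0.001, 0.132, 0.991, -0.001]
contact_force: [-0.5, 0.5, -0.1]
grip_width: -0.001
grip_force: 0.0
```

```bash
python3 go.py && python3 -c "
from station import env
print(env.close_job())"
```

```text
t 10.3 bed pos [-38.7  86.8 158.6] F [-0.7  0.4 -0.1] rotvec deg tool [-0.09 -0.16  0.01] q [ 0.27  0.3   1.81 -0.    1.04 -1.03] -0.0007311400562693223
the job is handed in; nothing more can be done
None
```

I stroked all six fingers in order from the red one; all had sprung back in the last picture, the arm finished clear, and I handed the job in at 10.3 s, but no verdict was returned and I judged each bend from contact force (up to about 6 N) and pictures, not a direct reading.

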